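# Close and lock the fixture chest

## Robot

A 6-joint arm with a two-finger parallel gripper is mounted at the origin on the work surface. World frame = base frame: x ahead of the robot, y to its left, z up, the work surface at z = 0. Lengths are in m, angles in rad, forces in N, time in s.
With the tool pointing down it reaches from about 0.4 to 0.825 m from the base axis. Payload 7 kg.
Tool frame: the origin (TCP) lies between the finger pads; the fingertips stand 8 mm ahead of it and the grasp point (between the pads) lies 11 mm behind it (arm.finger_overhang is the distance from the TCP to the fingertips, in m); z points along the fingers, y is the line along which they close (so a half turn about z gives the same grasp; the last joint's range is limited). The gripper opens to 88 mm and grips with 3 to 60 N. Pads are 19 mm wide; open, the fingers measure 130 mm over their backs; the gripper's body (78 mm by 193 mm) begins 47 mm behind the grasp point.
Start: joints at [1.405, 0.359, 0.012, 0, -1.224, -0.288], TCP at [0.296, 0.607, 0.235] pointing down, gripper open.
Joint ranges: [-3.07, 3.07], [-1.43, 2.12], [-1.02, 1.25], [-3.03, 1.67], [-3.05, -0], [-3.03, 3.03]. Speed limits (rad/s): [2.39, 2.39, 3.01, 3.14, 3.14, 3.14].

## Interface

Orientations are given as [roll, pitch, yaw] about the fixed x, y, z axes, in that order (R = Rz(yaw) Ry(pitch) Rx(roll)).
In Python, from station import arm gives the robot as it stands.
- The arm moves only by the tool move_arm, never from a script. Its argument "rows" is text: rows parted by semicolons, each of 7 numbers parted by spaces: the turn, a rotation vector about the tool's x, y, z in degrees, then the shift along the tool's x, y, z in m, then the finger opening in m, from 0 to 0.0876. A call has 1 to 8 rows; each row shifts and turns the commanded pose from where the row before left it, along the tool's axes as they then stand; what a row does not reach is not made up. A row lasts 1/8 s, in which the tool goes at most 62.5 mm and 10.7 degrees, less where a joint would pass 70% of its speed; a pose out of reach is approached as far as the arm can. A call is refused whole if a number of a shift passes 0.0625 or a number of a turn 10.7, either way. A call with a gripper value outside its range is refused whole. The fingers move at their own pace and stop on an object; "squeeze" is the grip in N (left out, the last holds). Time passes only in rows, so rows that do not move let the fingers close. It gives the time, the measured TCP pose, the force, the opening and the grip force at its end, in the units of the state.
- arm.get_state(): the state, without advancing time (a new reading comes with each control period).
- arm.grab_frame(name): name is "scene" or "side" or "wrist"; returns (picture, depth): 420x560x3 uint8, blue, green, red; 420x560 float32, m along the optical axis (not along the pixel's ray), 0 where there is no reading.
- arm.camera_model(name): a dict with "mtx" (3x3 intrinsics, pixels), "camera_from_world" (4x4, takes a point from world to camera coordinates); the wrist camera has in their place "mount" (4x4, takes a point from camera to tool coordinates, whose origin is the TCP and whose axes are the flange's). Camera axes: x right, y down, z forward; pixel columns grow to the right and rows downward; lengths in m; the calibration is good to about 2 mm. A picture is of the moment at which its call begins: read the wrist's pose just before it. camera_model takes no time and is no camera call.
- arm.job_done(): hands the job in; it is judged then, once.
The state is a dict: "t": time; "q": joint angles; "qd": joint speeds; "joint_efforts": joint torques, N m; "eef_pos": TCP position; "ee_rot": TCP orientation; "force": force on the tool from outside, world axes, zero at the start; "moment": the same for the moment, N m; "width": finger opening in m; "gripper_force": force on a finger pad.
Only numpy, scipy, OpenCV 4.12 (cv2) and the standard library are available. Lean on these libraries where they do the work, as an engineer would, in place of code of your own. Each camera call takes 0.05 s, during which the arm holds its last target. There are 200 camera calls.

## Task

Close up the small steel fixture chest on the welding table: press the locked folding stay at its knee to break it, lower the lid gently, without letting it slam, until it is fully shut, and then turn the wing latch on the lid until its nose points squarely at the white index stroke by the lid's front edge. Leave the hammer, the wire brush and the blue angle stop where they lie.

Things in the scene. Friction and masses are not known exactly. Their poses are not given: they have to be found in the camera images.
- chest: Grey sheet-steel chest, 220 deep (x) x 300 wide (y) x 120 mm high, walls 4 mm, fixed to the table. Origin at the centre of its underside; its -x is the front (where the lid opens), +x the hinge side, +y the end with the folding stay, z up. It stands with its front roughly to the robot's left and the stay's end away from the robot.
- lid_hinge (a point): Middle of the lid's hinge line, along the chest's y at the top of its back wall (chest frame x +110, z 120 mm). The hinges are stiff, about 1 N m of friction: once the stay is broken the lid stays wherever it is left, shut as well. Lowering it takes about 2 to 6 N at the front edge, on its outer face.
- lid (a joint): Lid angle in rad: 0 as the stay props it at the start (80 degrees open), growing as it is lowered, 1.396 fully shut against its stop. Pan of folded sheet steel, 0.75 kg, 308 mm wide, 224 mm from hinge line to front edge, outer face 5 mm above the hinge line when shut, skirt 14 mm. The locked stay keeps it from being lowered.
- lid_edge (a point): Middle of the lid's front edge, on the outer face; moves with the lid. Propped open it is the highest part, about 340 mm above the table. On the outer face the latch and its plate take up 35 mm to either side of the middle and up to 80 mm from the edge; beyond that the face is free.
- stay_foot (a point): Lower pivot of the stay, inside the chest's +y wall, 50 mm behind the front and 20 mm below the rim. The stay is two flat steel links on edge (14 mm wide, 3 mm thick; lower 78 mm, upper 101 mm) rising from here at about 40 degrees back to the lid, 100 mm from the hinge.
- knee (a point): On the axis of the stay's knee, 12 mm from the inner end of its round steel knuckle (20 mm across, 32 long along the chest's y), about 155 mm above the table. It sits a few mm past straight, up and frontwards, on its stop. To break it press it from above and in front, down and towards the hinge (0.65 towards the hinge, 0.75 down), about 20 mm; 5 to 10 N. The links fold into the chest as the lid comes down.
- stay_knee (a joint): Folding angle of the knee in rad: 0 locked against its stop, 0.15 straight, beyond that broken (20 mm of pressing gives about 0.45); about 2.6 when the lid is shut.
- latch (a joint): Angle of the wing latch in rad: 0 when its nose points squarely at the lid's front edge and the white index stroke (locked). At the start it is turned away by 0.85 to 1.45, counterclockwise as seen facing the lid's outer face. Range -0.35 to 1.7, no stop at 0; about 0.08 N m of friction, stays where it is left.
- latch_grip (a point): Point on the latch's axis halfway up its wing: 180 mm from the hinge line, in the middle of the width, 19 mm above the lid's outer face. The wing is a black bar 42 mm long, 12 mm wide, 4 to 34 mm above the outer face, with a nose at one end and a white stroke on top towards the nose. With the lid shut its axis is vertical and its top 159 mm above the table.
- latch_nose (a point): Tip of the latch's nose (6 mm wide), 27 mm from the axis, 14 mm above the lid's outer face.
- hammer: Hammer with wooden handle lying on the table, 260 mm long, not to be moved. Origin under its middle.
- wire_brush: Wooden-handled wire brush lying on the table, 265 mm long, not to be moved. Origin under its middle.
- angle_stop: Blue cast angle stop on the table, base 150 x 50 mm, upright 100 mm tall, not to be moved. Origin under its base's centre.

How it is judged:
By the outcome, as a careful person would: the job done as asked, in the order asked, and still so for the second after the job is handed in, with the robot touching nothing.
It also fails if it takes over 64 s, if anything falls off the work surface, if the arm or the gripper's body presses on something with over 40 N, if the wrist force passes 120 N, or if a joint passes its speed limit or range.

## Working session

There is one attempt and no reset: what is moved stays moved. The work goes in short steps, Python scripts to look and compute and a tool call to move; the robot and the scene stay as the last step left them, time stands still between calls to the robot, and variables do not carry over. Pictures are saved under pics/ and viewed, at most 10 in all, crops included, and the job is handed in when it is done.

Besides the shell and the picture viewer there is one more tool, called as name(argument=value, ...) on one line, values as JSON. move_arm: Moves the arm, as the interface text tells. Its arguments: {"type":"object","properties":{"rows":{"type":"string"},"squeeze":{"type":"number"}},"required":["rows"]}

```bash
mkdir -p pics; cat > h.py <<'E'
import numpy as np, cv2
from station import arm
from scipy.spatial.transform import Rotation as R
np.set_printoptions(precision=4,suppress=True)
def cloud(name):
    s=arm.get_state(); m=arm.camera_model(name); im,d=arm.grab_frame(name)
    K=np.array(m["mtx"]); v,u=np.mgrid[:420,:560]
    P=np.stack([(u-K[0,2])/K[0,0]*d,(v-K[1,2])/K[1,1]*d,d],-1)
    if name=="wrist":
        T=np.array(m["mount"]); P=P@T[:3,:3].T+T[:3,3]
        P=P@rot(s).T+np.array(s["eef_pos"])
    else:
        T=np.linalg.inv(np.array(m["camera_from_world"])); P=P@T[:3,:3].T+T[:3,3]
    P[d==0]=np.nan
    return im,P
def rot(s): 
    e=np.array(s["ee_rot"])
    return e if e.shape==(3,3) else R.from_euler("xyz",e).as_matrix()
E
python3 - <<'E'
from h import *
for n in("scene","side"):
    im,P=cloud(n); np.save(n+"0.npy",P); cv2.imwrite(f"pics/{n}0.png",im)
s=arm.get_state(); print({k:np.round(v,3) for k,v in s.items()}); print(rot(s))
E
```

```text
{'t': np.float64(0.1), 'q': array([ 1.405,  0.359,  0.011, -0.   , -1.224, -0.288]), 'qd': array([ 0.001, -0.003,  0.003,  0.004, -0.   ,  0.   ]), 'joint_efforts': array([ -0.002, -58.416,  29.375,   7.016,   0.01 ,  -0.   ]), 'eef_pos': array([0.296, 0.606, 0.234]), 'ee_rot': array([ 3.14 , -0.   , -0.454]), 'force': array([ 0.921, -0.292,  0.926]), 'moment': array([ 0.009, -0.05 , -0.062]), 'gripper_force': np.float64(0.0), 'width': np.float64(0.088)}
[[ 0.8988 -0.4384 -0.0005]
 [-0.4384 -0.8988 -0.0014]
 [ 0.0001  0.0014 -1.    ]]
```

View pics/scene0.png

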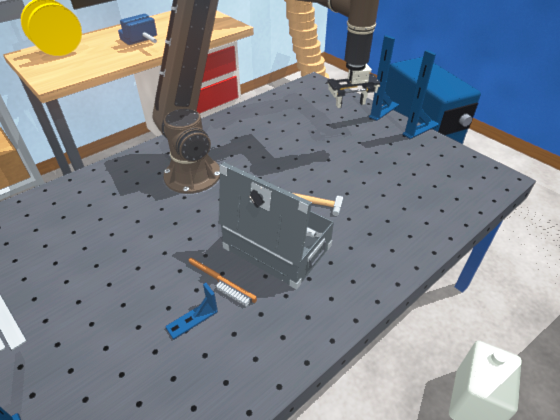

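View pics/side0.png

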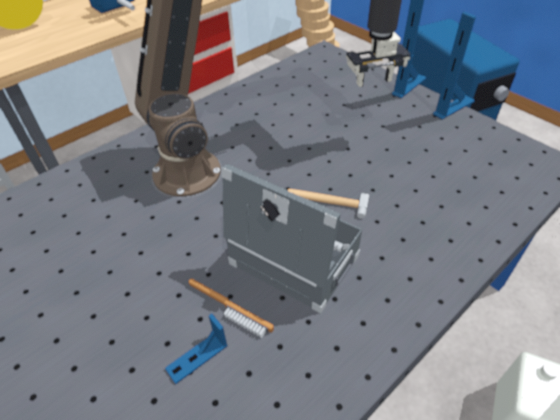

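The scene picture shows the open lid (corners about (219,163), (306,196), (300,272), (222,240)), the latch at (258,198), and the stay's end at right (~(315,235)). The hammer lies in front of the chest at (320,200). The brush and the angle stop lie behind the hinge side.

```bash
cat > fit.py <<'E'
from h import *
for n,box in(("scene",(212,155,340,295)),("side",(215,160,365,310))):
    P=np.load(n+"0.npy")[box[1]:box[3],box[0]:box[2]].reshape(-1,3); P=P[np.isfinite(P[:,0])]
    Q=P[P[:,2]>0.16]; rng=np.random.default_rng(0); best=None
    for _ in range(400):
        a=Q[rng.choice(len(Q),3,False)]; nn=np.cross(a[1]-a[0],a[2]-a[0]); nn/=np.linalg.norm(nn)+1e-12
        k=abs((Q-a[0])@nn)<.003
        if best is None or k.sum()>best.sum(): best=k
    I=Q[best]; c=I.mean(0); nn=np.linalg.svd(I-c,full_matrices=False)[2][2]; nn*=-np.sign(nn[1])
    I=P[(abs((P-c)@nn)<.006)&(P[:,2]>.1)]
    yw=np.cross(nn,[0,0,1]); yw=yw/np.linalg.norm(yw)  # horizontal
    yw*=np.sign(yw[0]); up=np.cross(nn,yw); up*=np.sign(up[2])
    t=(I-c)@yw; w=(I-c)@up
    lo,hi=np.percentile(t,[.5,99.5]); top=np.percentile(w,99.5)
    e=c+yw*(lo+hi)/2+up*top
    print(n,len(I),"n",nn,"tilt",np.degrees(np.arcsin(up[2])),"yhat",yw,"yaw",np.degrees(np.arctan2(yw[1],yw[0]))-90,"width",hi-lo,"edge",e,"zmin",I[:,2].min())
    # hinge: outer face 5mm above hinge line in closed frame
    h=e-up*.224-nn*.005; print("hinge",h)
    xh=np.array([yw[1],-yw[0],0]); print("chest x",xh,"origin",h-xh*.11-[0,0,.12])
    O=h-xh*.11; O[2]=0
    A=np.load(n+"0.npy").reshape(-1,3); A=A[np.isfinite(A[:,0])]
    L=np.c_[(A-O)@xh,(A-O)@yw,A[:,2]]
    k=(abs(L[:,0])<.25)&(abs(L[:,1])<.25)
    for z0,z1 in((.11,.13),(.14,.17)):
        B=L[k&(L[:,2]>z0)&(L[:,2]<z1)]; print(z0,len(B),np.percentile(B,[1,50,99],axis=0).tolist())
    # knee candidates
    B=L[(abs(L[:,0])<.08)&(L[:,1]>.06)&(L[:,1]<.16)&(L[:,2]>.125)&(L[:,2]<.2)]; print("knee",len(B),B[:: max(1,len(B)//25)])
E
python3 fit.py
```

```text
scene 5441 n [ 0.2456 -0.9537  0.1737] tilt 79.99580951223005 yhat [ 0.9684  0.2494 -0.    ] yaw -75.55729380087722 width 0.30531830431531687 edge [ 0.5493 -0.0605  0.3428] zmin 0.10088869091608355
hinge [ 0.5578 -0.0934  0.1213]
chest x [ 0.2494 -0.9684  0.    ] origin [0.5304 0.0131 0.0013]
0.11 484 [[-0.10958673491277438, -0.14488817312874586, 0.11010431659526172], [0.11232551564190796, 0.0924070353168594, 0.12144281232872178], [0.11943693867658174, 0.1494911843239403, 0.1297539828130992]]
0.14 716 [[0.0006693163325891434, -0.1507048037588006, 0.1404325459356466], [0.10866240157060521, 0.02883767047359085, 0.15587913794177133], [0.11393572406244337, 0.15250751575248053, 0.1695735642423413]]
knee 80 [[ 0.0028  0.1133  0.1647]
 [ 0.0097  0.1174  0.1688]
 [ 0.0043  0.1248  0.1686]
 [ 0.0074  0.1198  0.1638]
 [-0.0002  0.1261  0.1609]
 [ 0.0138  0.1201  0.1651]
 [ 0.015   0.1311  0.1729]
 [ 0.0056  0.1364  0.1679]
 [ 0.0364  0.1328  0.1884]
 [ 0.0203  0.1343  0.1751]
 [ 0.0065  0.1372  0.1646]
 [-0.0027  0.1427  0.1599]
 [ 0.0304  0.1332  0.1789]
 [ 0.0103  0.1326  0.1607]
 [ 0.0077  
[... 1113 characters left out ...]
-0.0044  0.1308  0.1603]
 [ 0.0061  0.1302  0.1669]
 [ 0.0018  0.1364  0.1665]
 [ 0.0084  0.1288  0.1644]
 [ 0.0064  0.136   0.1671]
 [ 0.0006  0.1416  0.1647]
 [-0.0258  0.1391  0.1351]
 [ 0.0228  0.1326  0.1783]
 [ 0.0073  0.134   0.1626]
 [ 0.0065  0.1417  0.167 ]
 [-0.0184  0.1397  0.1392]
 [ 0.0263  0.1344  0.1792]
 [ 0.0125  0.1365  0.1659]
 [ 0.0079  0.1426  0.165 ]
 [-0.0192  0.1397  0.1341]
 [ 0.0238  0.1336  0.172 ]
 [ 0.0135  0.1372  0.1634]
 [ 0.0075  0.1428  0.1607]
 [-0.0192  0.14    0.1302]
 [ 0.0168  0.1336  0.1605]
 [ 0.0149  0.1408  0.1633]
 [-0.0152  0.1393  0.1298]
 [ 0.0127  0.1321  0.151 ]
 [ 0.0156  0.1414  0.1604]
 [ 0.0344  0.1338  0.1717]
 [ 0.01    0.1421  0.1508]]
```

```bash
cat >> h.py <<'E'
O=np.array([.5306,.0121,0]); yh=np.array([.9683,.2497,0]); xh=np.array([.2497,-.9683,0]); C=np.c_[xh,yh,[0,0,1.]]
def W(p): return O+C@np.array(p,float)
def tool(tilt,yaw=0):  # tool x=chest x, pointing down, tilt>0: z leans to hinge
    return C@np.diag([1,-1,-1.])@R.from_euler("z",yaw,degrees=True).as_matrix()@R.from_euler("y",tilt,degrees=True).as_matrix()
def local():
    s=arm.get_state(); r=rot(s); tip=np.array(s["eef_pos"])+.008*r[:,2]
    rel=(C@np.diag([1,-1,-1.])).T@r
    return C.T@(tip-O), R.from_matrix(rel).as_rotvec(degrees=True), s
def plan(wps,width,start=None):
    """wps: list of (tip in chest frame, R, nrows)"""
    if start is None:
        s=arm.get_state(); p,r=np.array(s["eef_pos"]),rot(s)
    else: p,r=W(start[0])-.008*start[1][:,2],start[1]
    k=0
    for tip,rt,n in wps:
        pt=W(tip)-.008*rt[:,2]; dv=R.from_matrix(r.T@rt).as_rotvec()
        for i in range(n):
            d=r.T@(pt-p)/(n-i); turn=np.degrees(dv)/n
            print(" ".join(f"{v:.1f}" for v in turn)," ".join(f"{v:.4f}" for v in d),width,end="; "); k+=1
            if k%8==0: print()
            p=p+r@d; r=r@R.from_rotvec(dv/n).as_matrix()
    print()
E
python3 - <<'E'
from h import *
K=np.array([.003,.117,.156]); a=np.array([.655,0,-.756])
print(local()[:2])
plan([((-.12,.15,.26),tool(20),10),(K-a*.05,tool(41),6)],0)
E
```

```text
(array([-0.634 , -0.079 ,  0.2257]), array([ -0.0741,   0.0433, -49.5352]))
-0.9 1.9 4.9 0.0506 0.0240 -0.0033 0; -0.9 1.9 4.9 0.0526 0.0197 -0.0013 0; -0.9 1.9 4.9 0.0541 0.0151 0.0007 0; -0.9 1.9 4.9 0.0551 0.0104 0.0026 0; -0.9 1.9 4.9 0.0557 0.0056 0.0046 0; -0.9 1.9 4.9 0.0558 0.0008 0.0064 0; -0.9 1.9 4.9 0.0554 -0.0041 0.0082 0; -0.9 1.9 4.9 0.0545 -0.0090 0.0099 0; 
-0.9 1.9 4.9 0.0532 -0.0137 0.0115 0; -0.9 1.9 4.9 0.0514 -0.0184 0.0130 0; 0.0 3.5 -0.0 0.0099 0.0055 0.0156 0; 0.0 3.5 -0.0 0.0089 0.0055 0.0162 0; 0.0 3.5 -0.0 0.0079 0.0055 0.0167 0; 0.0 3.5 -0.0 0.0069 0.0055 0.0171 0; 0.0 3.5 -0.0 0.0058 0.0055 0.0175 0; 0.0 3.5 -0.0 0.0047 0.0055 0.0179 0;
```

move_arm(rows="-0.9 1.9 4.9 0.0506 0.0240 -0.0033 0; -0.9 1.9 4.9 0.0526 0.0197 -0.0013 0; -0.9 1.9 4.9 0.0541 0.0151 0.0007 0; -0.9 1.9 4.9 0.0551 0.0104 0.0026 0; -0.9 1.9 4.9 0.0557 0.0056 0.0046 0; -0.9 1.9 4.9 0.0558 0.0008 0.0064 0; -0.9 1.9 4.9 0.0554 -0.0041 0.0082 0; -0.9 1.9 4.9 0.0545 -0.0090 0.0099 0")

```text
t: 1.1
eef_pos: [0.5764, 0.2547, 0.2623]
ee_rot: [3.112, -0.288, -1.141]
force: [-0.0, 0.6, -0.1]
width: 0.0134
gripper_force: 0.0
```

```bash
python3 - <<'E'
from h import *
K=np.array([.003,.117,.156]); a=np.array([.655,0,-.756])
print(local()[:2])
plan([((-.12,.15,.26),tool(20),3),(K-a*.06,tool(41),5)],0)
E
```

```text
(array([-0.2212,  0.1051,  0.2546]), array([-0.1938, 16.5822, -9.8429]))
-0.5 1.1 3.2 0.0347 -0.0091 0.0082 0; -0.5 1.1 3.2 0.0340 -0.0111 0.0088 0; -0.5 1.1 3.2 0.0331 -0.0131 0.0093 0; 0.0 4.2 -0.0 0.0111 0.0066 0.0169 0; 0.0 4.2 -0.0 0.0099 0.0066 0.0176 0; 0.0 4.2 -0.0 0.0086 0.0066 0.0183 0; 0.0 4.2 -0.0 0.0072 0.0066 0.0189 0; 0.0 4.2 -0.0 0.0058 0.0066 0.0194 0;
```

move_arm(rows="-0.5 1.1 3.2 0.0347 -0.0091 0.0082 0; -0.5 1.1 3.2 0.0340 -0.0111 0.0088 0; -0.5 1.1 3.2 0.0331 -0.0131 0.0093 0; 0.0 4.2 0 0.0111 0.0066 0.0169 0; 0.0 4.2 0 0.0099 0.0066 0.0176 0; 0.0 4.2 0 0.0086 0.0066 0.0183 0; 0.0 4.2 0 0.0072 0.0066 0.0189 0; 0.0 4.2 0 0.0058 0.0066 0.0194 0")

```text
t: 2.1
eef_pos: [0.6331, 0.0829, 0.2064]
ee_rot: [3.141, -0.715, -1.313]
force: [0.6, -0.7, 0.0]
width: 0.0005
gripper_force: 0.0
```

```bash
python3 - <<'E'
from h import *
K=np.array([.003,.117,.156]); a=np.array([.655,0,-.756])
print(local()[:2])
im,P=cloud("wrist"); cv2.imwrite("pics/w1.png",im); np.save("w1.npy",P)
L=(P-O)@C
m=(abs(L[...,0])<.06)&(L[...,1]>.09)&(L[...,1]<.155)&(L[...,2]>.125)&(L[...,2]<.2)
v,u=np.nonzero(m); print(len(u)); 
B=L[m]; d=B@(-a)   # height toward tool
k=d>np.nanpercentile(d,90); print(np.percentile(B,[2,50,98],axis=0)); print(np.percentile(B[k],[2,50,98],axis=0), d[k].max(), -a@K+.01)
plan([(K-a*.01,tool(41),5),(K+a*.016,tool(41),3)],0)
E
```

```text
(array([-0.0377,  0.1169,  0.2004]), array([ 0.0539, 40.9931, -0.2683]))
1557
[[-0.0072  0.1094  0.1544]
 [ 0.0016  0.1298  0.1645]
 [ 0.0476  0.1407  0.1974]]
[[-0.0063  0.1101  0.161 ]
 [-0.0037  0.1247  0.1636]
 [-0.0008  0.1401  0.1661]] 0.12738830836609843 0.125971
0.0 -0.1 0.1 0.0004 -0.0005 0.0094 0; 0.0 -0.1 0.1 0.0004 -0.0005 0.0094 0; 0.0 -0.1 0.1 0.0004 -0.0005 0.0094 0; 0.0 -0.1 0.1 0.0004 -0.0005 0.0094 0; 0.0 -0.1 0.1 0.0005 -0.0005 0.0094 0; 0.0 0.0 0.0 -0.0000 0.0000 0.0087 0; 0.0 0.0 0.0 -0.0000 -0.0000 0.0087 0; 0.0 0.0 0.0 -0.0000 0.0000 0.0087 0;
```

View pics/w1.png

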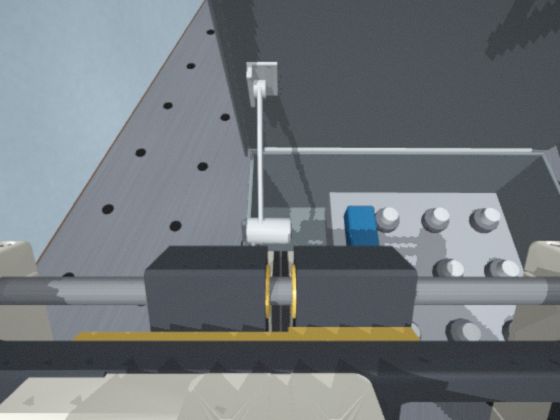

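The wrist picture shows the knuckle at (268,230), ahead of the fingertips at (280,290), and the depth agrees with the computed knee to about 1.5 mm. I'll press it now.

move_arm(rows="0 0 0 0.0004 -0.0005 0.0094 0; 0 0 0 0.0004 -0.0005 0.0094 0; 0 0 0 0.0004 -0.0005 0.0094 0; 0 0 0 0.0004 -0.0005 0.0094 0; 0 0 0 0 0 0.006 0; 0 0 0 0 0 0.005 0; 0 0 0 0 0 0.005 0; 0 0 0 0 0 0.005 0")

```text
t: 3.15
eef_pos: [0.6453, 0.0461, 0.1638]
ee_rot: [-3.141, -0.713, -1.314]
force: [-3.5, 3.0, 2.5]
width: 0.0004
gripper_force: 2.3
```

```bash
python3 - <<'E'
from h import *
print(local()[:2])
E
```

```text
(array([0.001 , 0.1196, 0.1577]), array([ 0.1066, 40.8352, -0.2632]))
```

move_arm(rows="0 0 0 0 0 0.004 0; 0 0 0 0 0 0.004 0; 0 0 0 0 0 0.004 0; 0 0 0 0 0 0.003 0; 0 0 0 0 0 0 0")

```text
t: 3.78
eef_pos: [0.6484, 0.0378, 0.1524]
ee_rot: [-3.14, -0.712, -1.313]
force: [-2.1, 5.0, 1.5]
width: 0.0005
gripper_force: 2.3
```

```bash
python3 - <<'E'
from h import *
l=local(); print(l[:2])
im,P=cloud("scene"); L=(P-O)@C
m=(L[...,1]>.02)&(L[...,1]<.06)&(L[...,2]>.2)&(L[...,2]<.33)&(L[...,0]>.04)&(L[...,0]<.14)
for n in("scene","side"):
  im,P=cloud(n); L=(P-O)@C
  m=(L[...,1]>-.13)&(L[...,1]<-.05)&(L[...,2]>.2)&(L[...,2]<.36)&(L[...,0]>.03)&(L[...,0]<.14)
  B=L[m]; f=np.polyfit(B[:,2],B[:,0],1); print(n,len(B),"lid deg",90-np.degrees(np.arctan(-f[0])))
# retreat then over lid
plan([((-.03,.118,.19),tool(41),3),((-.06,.14,.40),tool(20),5),((.04,.13,.47),tool(-10),5),((.14,.12,.42),tool(-40),5)],0)
E
```

```text
(array([0.0097, 0.1205, 0.1464]), array([ 0.206 , 40.7684, -0.3298]))
scene 957 lid deg 77.21473977417403
side 1443 lid deg 77.12158297052477
-0.1 0.1 0.1 -0.0006 0.0007 -0.0197 0; -0.1 0.1 0.1 -0.0006 0.0008 -0.0197 0; -0.1 0.1 0.1 -0.0005 0.0008 -0.0197 0; 0.0 -4.2 0.0 0.0236 -0.0044 -0.0355 0; 0.0 -4.2 0.0 0.0209 -0.0044 -0.0372 0; 0.0 -4.2 0.0 0.0182 -0.0044 -0.0386 0; 0.0 -4.2 0.0 0.0153 -0.0044 -0.0398 0; 0.0 -4.2 0.0 0.0123 -0.0044 -0.0408 0; 
-0.0 -6.0 0.0 0.0244 0.0020 -0.0061 0; -0.0 -6.0 0.0 0.0236 0.0020 -0.0086 0; -0.0 -6.0 0.0 0.0226 0.0020 -0.0110 0; -0.0 -6.0 0.0 0.0213 0.0020 -0.0133 0; -0.0 -6.0 0.0 0.0198 0.0020 -0.0155 0; -0.0 -6.0 0.0 0.0222 0.0020 0.0066 0; -0.0 -6.0 0.0 0.0228 0.0020 0.0042 0; -0.0 -6.0 0.0 0.0231 0.0020 0.0018 0; 
-0.0 -6.0 0.0 0.0232 0.0020 -0.0006 0; -0.0 -6.0 0.0 0.0230 0.0020 -0.0030 0;
```

```bash
python3 - <<'E'
from h import *
plan([((-.03,.118,.19),tool(41),2),((-.05,.135,.36),tool(18),4),((.04,.125,.41),tool(-10),4),((.13,.115,.37),tool(-42),6)],0)
E
```

```text
-0.1 0.1 0.1 -0.0009 0.0011 -0.0295 0; -0.1 0.1 0.1 -0.0008 0.0012 -0.0295 0; 0.0 -5.7 0.0 0.0249 -0.0042 -0.0352 0; 0.0 -5.7 0.0 0.0212 -0.0042 -0.0375 0; 0.0 -5.7 0.0 0.0174 -0.0042 -0.0395 0; 0.0 -5.7 0.0 0.0133 -0.0042 -0.0410 0; -0.0 -7.0 -0.0 0.0262 0.0025 -0.0047 0; -0.0 -7.0 -0.0 0.0254 0.0025 -0.0079 0; 
-0.0 -7.0 -0.0 0.0243 0.0025 -0.0109 0; -0.0 -7.0 -0.0 0.0228 0.0025 -0.0138 0; -0.0 -5.3 0.0 0.0166 0.0017 0.0042 0; -0.0 -5.3 0.0 0.0170 0.0017 0.0026 0; -0.0 -5.3 0.0 0.0171 0.0017 0.0010 0; -0.0 -5.3 0.0 0.0171 0.0017 -0.0006 0; -0.0 -5.3 0.0 0.0170 0.0017 -0.0022 0; -0.0 -5.3 0.0 0.0167 0.0017 -0.0037 0;
```

move_arm(rows="-0.1 0.1 0.1 -0.0009 0.0011 -0.0295 0; -0.1 0.1 0.1 -0.0008 0.0012 -0.0295 0; 0.0 -5.7 0.0 0.0249 -0.0042 -0.0352 0; 0.0 -5.7 0.0 0.0212 -0.0042 -0.0375 0; 0.0 -5.7 0.0 0.0174 -0.0042 -0.0395 0; 0.0 -5.7 0.0 0.0133 -0.0042 -0.0410 0; 0 -7.0 0 0.0262 0.0025 -0.0047 0; 0 -7.0 0 0.0254 0.0025 -0.0079 0")

```text
t: 4.92
eef_pos: [0.6544, 0.0493, 0.3941]
ee_rot: [-3.14, -0.07, -1.317]
force: [1.0, -0.5, -0.7]
width: 0.0004
gripper_force: 0.0
```

move_arm(rows="0 -7.0 0 0.0243 0.0025 -0.0109 0; 0 -7.0 0 0.0228 0.0025 -0.0138 0; 0 -5.3 0.0 0.0166 0.0017 0.0042 0; 0 -5.3 0.0 0.0170 0.0017 0.0026 0; 0 -5.3 0.0 0.0171 0.0017 0.0010 0; 0 -5.3 0.0 0.0171 0.0017 -0.0006 0; 0 -5.3 0.0 0.0170 0.0017 -0.0022 0; 0 -5.3 0.0 0.0167 0.0017 -0.0037 0")

```text
t: 5.92
eef_pos: [0.6747, -0.0921, 0.3766]
ee_rot: [3.141, 0.728, -1.32]
force: [1.5, 0.3, 0.4]
width: 0.0002
gripper_force: 0.0
```

```bash
cat >> h.py <<'E'
H=np.array([.11,0,.1205])
def face(th,r,y,off=.0):  # point on outer face, th deg from shut, r from hinge, off above face
    t=np.radians(th); return H+[-r*np.cos(t)+(.005+off)*np.sin(t),y,r*np.sin(t)+(.005+off)*np.cos(t)]
E
python3 - <<'E'
from h import *
l=local(); print(l[:2],l[2]["q"],l[2]["force"])
plan([(face(77,.205,.115,.025),tool(-45),4),(face(77,.205,.115,.01),tool(-45),2)],0)
E
```

```text
(array([0.1315, 0.1135, 0.3706]), array([ -0.0152, -41.7014,   0.0661])) [-0.2393  0.5552  0.6964 -0.701  -1.9997  0.2834] [1.5485 0.3061 0.3577]
-0.0 -0.8 -0.0 0.0002 -0.0004 0.0145 0; -0.0 -0.8 -0.0 0.0004 -0.0004 0.0145 0; -0.0 -0.8 -0.0 0.0006 -0.0004 0.0145 0; -0.0 -0.8 -0.0 0.0008 -0.0004 0.0145 0; 0.0 0.0 0.0 -0.0040 0.0000 0.0064 0; 0.0 0.0 0.0 -0.0040 0.0000 0.0064 0;
```

move_arm(rows="0 -0.8 0 0.0002 -0.0004 0.0145 0; 0 -0.8 0 0.0004 -0.0004 0.0145 0; 0 -0.8 0 0.0006 -0.0004 0.0145 0; 0 -0.8 0 0.0008 -0.0004 0.0145 0; 0 0 0 -0.0040 0 0.0064 0; 0 0 0 -0.0040 0 0.0064 0")

```text
t: 6.68
eef_pos: [0.6631, -0.0399, 0.3298]
ee_rot: [3.141, 0.779, -1.319]
force: [2.6, -9.2, 2.7]
width: 0.0006
gripper_force: 4.7
```

```bash
cat >> h.py <<'E'
def arc(th0,ths,pen=.002,y=.115,r=.2,n=1):
    w=[]
    for th in ths:
        ph=45*th/77; off=.0095*np.sin(np.radians(th-ph))-pen
        w.append((face(th,r,y,off),tool(-ph),n))
    return w
E
python3 - <<'E'
from h import *
l=local(); print(l[:2],l[2]["force"])
plan(arc(77,np.arange(76,76-16*2.4,-2.4)),0)
E
```

```text
(array([0.0778, 0.1153, 0.3241]), array([  0.004 , -44.6375,   0.0358])) [ 2.5955 -9.1811  2.657 ]
-0.0 0.2 -0.0 -0.0007 0.0003 0.0114 0; -0.0 1.4 0.0 -0.0048 0.0000 0.0072 0; -0.0 1.4 -0.0 -0.0047 0.0000 0.0073 0; 0.0 1.4 0.0 -0.0045 -0.0000 0.0073 0; -0.0 1.4 0.0 -0.0044 0.0000 0.0074 0; -0.0 1.4 -0.0 -0.0043 -0.0000 0.0075 0; 0.0 1.4 0.0 -0.0041 -0.0000 0.0076 0; -0.0 1.4 -0.0 -0.0040 0.0000 0.0076 0; 
-0.0 1.4 0.0 -0.0038 0.0000 0.0077 0; 0.0 1.4 -0.0 -0.0037 -0.0000 0.0078 0; -0.0 1.4 -0.0 -0.0036 -0.0000 0.0078 0; -0.0 1.4 0.0 -0.0034 -0.0000 0.0079 0; 0.0 1.4 0.0 -0.0033 0.0000 0.0080 0; -0.0 1.4 -0.0 -0.0031 -0.0000 0.0080 0; 0.0 1.4 0.0 -0.0030 0.0000 0.0081 0; -0.0 1.4 -0.0 -0.0028 -0.0000 0.0081 0;
```

move_arm(rows="0 0 0 -0.0003 0.0003 0.0057 0; 0 0.2 0 -0.0004 0 0.0057 0; 0 1.4 0 -0.0048 0 0.0072 0; 0 1.4 0 -0.0047 0 0.0073 0; 0 1.4 0 -0.0045 0 0.0073 0; 0 1.4 0 -0.0044 0 0.0074 0; 0 1.4 0 -0.0043 0 0.0075 0; 0 1.4 0 -0.0041 0 0.0076 0")

```text
t: 7.68
eef_pos: [0.6485, 0.0157, 0.3067]
ee_rot: [-3.141, 0.628, -1.319]
force: [1.1, -4.3, 2.3]
width: 0.0006
gripper_force: 2.3
```

```bash
cat >> h.py <<'E'
def lid():
    for n in("scene","side"):
        im,P=cloud(n); L=(P-O)@C
        # outer face points on near half, clear of the tool
        m=(L[...,1]>-.14)&(L[...,1]<-.05)&(L[...,2]>.118)&(L[...,2]<.36)&(L[...,0]>-.13)&(L[...,0]<.14)
        B=L[m]; rr=np.hypot(B[:,0]-.11,B[:,2]-.1205); B=B[(rr>.08)&(rr<.23)]
        rr=np.hypot(B[:,0]-.11,B[:,2]-.1205)
        th=np.degrees(np.arctan2(B[:,2]-.1205,.11-B[:,0])-np.arcsin(.005/rr))
        print(n,len(B),"lid deg",np.percentile(th,[10,50,90]))
E
python3 - <<'E'
from h import *
l=local(); print(l[:2],l[2]["force"]); lid()
E
```

```text
(array([0.0212, 0.1151, 0.3003]), array([  0.0627, -36.0005,   0.0463])) [ 1.144  -4.2796  2.3402]
scene 857 lid deg [59.8668 61.0407 62.1643]
side 1034 lid deg [60.2956 61.3352 62.5337]
```

```bash
python3 - <<'E'
from h import *
plan(arc(0,np.r_[np.arange(59.2,10,-2.46),np.arange(9,0,-2.0),0]),0)
E
```

```text
0.0 1.5 0.0 -0.0028 0.0000 0.0072 0; -0.0 1.4 0.0 -0.0039 -0.0000 0.0079 0; -0.0 1.4 0.0 -0.0038 0.0000 0.0080 0; -0.0 1.4 0.0 -0.0036 -0.0000 0.0080 0; -0.0 1.4 -0.0 -0.0035 -0.0000 0.0081 0; 0.0 1.4 0.0 -0.0033 0.0000 0.0082 0; -0.0 1.4 -0.0 -0.0032 0.0000 0.0082 0; 0.0 1.4 0.0 -0.0030 0.0000 0.0083 0; 
0.0 1.4 -0.0 -0.0029 -0.0000 0.0083 0; -0.0 1.4 -0.0 -0.0027 -0.0000 0.0084 0; 0.0 1.4 0.0 -0.0026 0.0000 0.0084 0; 0.0 1.4 0.0 -0.0024 -0.0000 0.0085 0; -0.0 1.4 -0.0 -0.0023 -0.0000 0.0085 0; -0.0 1.4 -0.0 -0.0021 0.0000 0.0085 0; 0.0 1.4 -0.0 -0.0019 -0.0000 0.0086 0; -0.0 1.4 -0.0 -0.0018 0.0000 0.0086 0; 
-0.0 1.4 -0.0 -0.0016 0.0000 0.0086 0; -0.0 1.4 0.0 -0.0015 -0.0000 0.0087 0; 0.0 1.4 0.0 -0.0013 0.0000 0.0087 0; -0.0 1.4 -0.0 -0.0011 -0.0000 0.0087 0; 0.0 2.0 0.0 -0.0012 -0.0000 0.0123 0; -0.0 1.2 0.0 -0.0006 0.0000 0.0071 0; 0.0 1.2 -0.0 -0.0005 -0.0000 0.0071 0; -0.0 1.2 0.0 -0.0004 -0.0000 0.0071 0; 
0.0 1.2 -0.0 -0.0003 0.0000 0.0071 0; -0.0 0.6 0.0 -0.0001 -0.0000 0.0036 0;
```

move_arm(rows="0 1.5 0 -0.0028 0 0.0072 0; 0 1.4 0 -0.0039 0 0.0079 0; 0 1.4 0 -0.0038 0 0.0080 0; 0 1.4 0 -0.0036 0 0.0080 0; 0 1.4 0 -0.0035 0 0.0081 0; 0 1.4 0 -0.0033 0 0.0082 0; 0 1.4 0 -0.0032 0 0.0082 0; 0 1.4 0 -0.0030 0 0.0083 0")

```text
t: 8.78
eef_pos: [0.6342, 0.0707, 0.265]
ee_rot: [3.141, 0.432, -1.319]
force: [0.3, -0.4, 3.2]
width: 0.0007
gripper_force: 1.4
```

move_arm(rows="0 1.4 0 -0.0029 0 0.0083 0; 0 1.4 0 -0.0027 0 0.0084 0; 0 1.4 0 -0.0026 0 0.0084 0; 0 1.4 0 -0.0024 0 0.0085 0; 0 1.4 0 -0.0023 0 0.0085 0; 0 1.4 0 -0.0021 0 0.0085 0; 0 1.4 0 -0.0019 0 0.0086 0; 0 1.4 0 -0.0018 0 0.0086 0")

```text
t: 9.78
eef_pos: [0.624, 0.1095, 0.2076]
ee_rot: [3.14, 0.236, -1.319]
force: [0.4, -1.3, 2.0]
width: 0.0004
gripper_force: 0.7
```

```bash
python3 - <<'E'
from h import *
l=local(); print(l[:2],l[2]["force"]); lid()
p=face(22.3,.2,.115,0); print(p)
plan(arc(0,np.r_[20,18,16,14,12.,10.4,8.8,7.2,5.6,4.2,3,2,1,.2,-.4,-.8]),0)
E
```

```text
(array([-0.0729,  0.1148,  0.1999]), array([ -0.0621, -13.5479,   0.0473])) [ 0.3913 -1.2702  1.9585]
scene 997 lid deg [20.1096 21.4789 22.7353]
side 1495 lid deg [20.0833 21.2183 22.3504]
[-0.0731  0.115   0.201 ]
0.2 1.9 -0.0 -0.0013 -0.0010 0.0065 0; -0.0 1.2 -0.0 -0.0012 -0.0000 0.0070 0; -0.0 1.2 -0.0 -0.0011 -0.0000 0.0071 0; 0.0 1.2 0.0 -0.0010 0.0000 0.0071 0; -0.0 1.2 -0.0 -0.0009 -0.0000 0.0071 0; 0.0 0.9 0.0 -0.0007 -0.0000 0.0057 0; 0.0 0.9 0.0 -0.0006 -0.0000 0.0057 0; -0.0 0.9 0.0 -0.0005 0.0000 0.0057 0; 
-0.0 0.9 0.0 -0.0004 -0.0000 0.0057 0; -0.0 0.8 0.0 -0.0003 -0.0000 0.0050 0; -0.0 0.7 0.0 -0.0003 -0.0000 0.0043 0; -0.0 0.6 0.0 -0.0002 0.0000 0.0036 0; -0.0 0.6 0.0 -0.0002 -0.0000 0.0036 0; 0.0 0.5 0.0 -0.0001 -0.0000 0.0028 0; 0.0 0.4 -0.0 -0.0001 0.0000 0.0021 0; -0.0 0.2 0.0 -0.0000 -0.0000 0.0014 0;
```

move_arm(rows="0 1.9 0 -0.0013 0 0.0065 0; 0 1.2 0 -0.0012 0 0.0070 0; 0 1.2 0 -0.0011 0 0.0071 0; 0 1.2 0 -0.0010 0 0.0071 0; 0 1.2 0 -0.0009 0 0.0071 0; 0 0.9 0 -0.0007 0 0.0057 0; 0 0.9 0 -0.0006 0 0.0057 0; 0 0.9 0 -0.0005 0 0.0057 0")

```text
t: 10.88
eef_pos: [0.6203, 0.1244, 0.158]
ee_rot: [3.141, 0.073, -1.319]
force: [0.1, 0.8, 0.4]
width: 0.0003
gripper_force: 0.3
```

move_arm(rows="0 0.9 0 -0.0004 0 0.0050 0; 0 0.8 0 -0.0003 0 0.0045 0; 0 0.7 0 -0.0003 0 0.0040 0; 0 0.6 0 -0.0002 0 0.0032 0; 0 0.6 0 -0.0002 0 0.0025 0; 0 0.5 0 0 0 0.002 0; 0 0 0 0 0 0.0015 0; 0 0 0 0 0 0.001 0")

```text
t: 11.88
eef_pos: [0.6198, 0.1265, 0.1347]
ee_rot: [3.141, 0.003, -1.319]
force: [0.1, 0.5, 1.1]
width: 0.0005
gripper_force: 0.1
```

```bash
python3 - <<'E'
from h import *
l=local(); print(l[:2],l[2]["force"]); lid()
E
```

```text
(array([-0.0886,  0.1149,  0.1267]), array([-0.0436, -0.1474,  0.0417])) [0.0692 0.5064 1.0728]
scene 768 lid deg [-0.7706  0.3038  1.3513]
side 1169 lid deg [-0.9446  0.1032  1.0779]
```

move_arm(rows="0 0 0 0 0 0.001 0; 0 0 0 0 0 0.001 0; 0 0 0 0 0 0.001 0; 0 0 0 0 0 0.001 0; 0 0 0 0 0 0 0")

```text
t: 12.6
eef_pos: [0.6199, 0.1265, 0.1332]
ee_rot: [-3.141, 0.002, -1.318]
force: [-7.1, -0.1, 16.5]
width: 0.0005
gripper_force: 8.1
```

Shut on its stop with 16 N on it. I'll lift off and look at the latch.

```bash
python3 - <<'E'
from h import *
plan([((-.0886,.115,.18),tool(0),2),((-.04,.0,.25),tool(0),6)],0.05)
E
```

```text
-0.0 0.1 0.0 -0.0001 0.0000 -0.0274 0.05; -0.0 0.1 0.0 -0.0001 0.0000 -0.0274 0.05; -0.0 0.0 0.0 0.0081 0.0192 -0.0117 0.05; -0.0 0.0 0.0 0.0081 0.0192 -0.0117 0.05; -0.0 0.0 0.0 0.0081 0.0192 -0.0117 0.05; -0.0 0.0 0.0 0.0081 0.0192 -0.0117 0.05; -0.0 0.0 0.0 0.0081 0.0192 -0.0117 0.05; -0.0 0.0 0.0 0.0081 0.0192 -0.0117 0.05;
```

move_arm(rows="0 0 0 0 0 -0.0274 0; 0 0 0 0 0 -0.0274 0; 0 0 0 0.0081 0.0192 -0.0117 0.05; 0 0 0 0.0081 0.0192 -0.0117 0.05; 0 0 0 0.0081 0.0192 -0.0117 0.05; 0 0 0 0.0081 0.0192 -0.0117 0.05; 0 0 0 0.0081 0.0192 -0.0117 0.05; 0 0 0 0.0081 0.0192 -0.0117 0.05")

```text
t: 13.6
eef_pos: [0.5198, 0.0501, 0.2561]
ee_rot: [3.141, 0.003, -1.319]
force: [0.4, 0.9, 0.3]
width: 0.049
gripper_force: 0.0
```

```bash
python3 - <<'E'
from h import *
l=local(); print(l[:2],l[2]["q"]); lid()
im,P=cloud("wrist"); cv2.imwrite("pics/w2.png",im); np.save("w2.npy",P)
L=(P-O)@C
m=(abs(L[...,0]+.07)<.04)&(abs(L[...,1])<.04)&(L[...,2]>.15)&(L[...,2]<.166)
B=L[m]; print(len(B)); c=B[:,:2].mean(0); v=np.linalg.svd(B[:,:2]-c,full_matrices=False)[2][0]; print(B.mean(0),v,np.degrees(np.arctan2(v[1],v[0])), np.ptp((B[:,:2]-c)@v))
E
```

```text
(array([-0.0395, -0.0009,  0.2481]), array([-0.0316, -0.1467,  0.0414])) [ 0.4701  0.0923 -0.2858 -0.0028 -1.1926 -0.2174]
scene 774 lid deg [-1.29   -0.1572  0.8734]
side 1177 lid deg [-1.2266 -0.2535  0.7062]
683
[-0.0698 -0.0026  0.1574] [-0.6332 -0.774 ] -129.28902596282637 0.0421027281399103
```

View pics/w2.png

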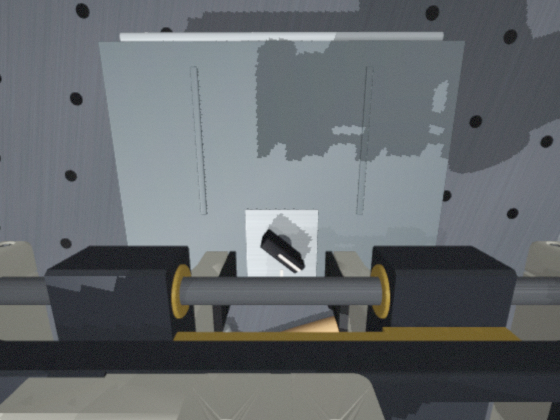

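The picture shows the shut lid. The latch is at (283,250), its white stroke pointing down and right at (292,262), so it stands about 50.7° away from the index. I'll descend with the fingers aligned to the wing.

```bash
python3 - <<'E'
from h import *
plan([((-.07,-.0015,.20),tool(0,-50.7),8),((-.07,-.0015,.134),tool(0,-50.7),6)],0.05)
E
```

```text
-0.0 0.0 -6.3 -0.0038 0.0002 0.0061 0.05; -0.0 0.0 -6.3 -0.0038 -0.0003 0.0061 0.05; -0.0 0.0 -6.3 -0.0037 -0.0007 0.0061 0.05; -0.0 0.0 -6.3 -0.0036 -0.0011 0.0061 0.05; -0.0 0.0 -6.3 -0.0035 -0.0015 0.0061 0.05; -0.0 0.0 -6.3 -0.0033 -0.0019 0.0061 0.05; -0.0 0.0 -6.3 -0.0031 -0.0022 0.0061 0.05; -0.0 0.0 -6.3 -0.0028 -0.0026 0.0061 0.05; 
0.0 -0.0 -0.0 0.0000 -0.0000 0.0110 0.05; 0.0 -0.0 -0.0 0.0000 -0.0000 0.0110 0.05; 0.0 -0.0 -0.0 0.0000 -0.0000 0.0110 0.05; 0.0 -0.0 -0.0 0.0000 -0.0000 0.0110 0.05; 0.0 -0.0 -0.0 0.0000 -0.0000 0.0110 0.05; 0.0 -0.0 -0.0 0.0000 -0.0000 0.0110 0.05;
```

move_arm(rows="0 0 -6.3 -0.0038 0.0002 0.0061 0.05; 0 0 -6.3 -0.0038 -0.0003 0.0061 0.05; 0 0 -6.3 -0.0037 -0.0007 0.0061 0.05; 0 0 -6.3 -0.0036 -0.0011 0.0061 0.05; 0 0 -6.3 -0.0035 -0.0015 0.0061 0.05; 0 0 -6.3 -0.0033 -0.0019 0.0061 0.05; 0 0 -6.3 -0.0031 -0.0022 0.0061 0.05; 0 0 -6.3 -0.0028 -0.0026 0.0061 0.05")

```text
t: 14.75
eef_pos: [0.512, 0.0802, 0.2061]
ee_rot: [-3.141, 0.003, -0.436]
force: [0.9, -0.3, 0.5]
width: 0.0499
gripper_force: 0.0
```

```bash
python3 - <<'E'
from h import *
l=local(); print(l[:2],l[2]["q"])
im,P=cloud("wrist"); cv2.imwrite("pics/w3.png",im[150:])
L=(P-O)@C
m=(abs(L[...,0]+.07)<.04)&(abs(L[...,1])<.04)&(L[...,2]>.155)&(L[...,2]<.166)
B=L[m]; r=cv2.minAreaRect((B[:,:2]*1e3).astype(np.float32)); print(len(B),B.mean(0),r)
plan([((-.07,-.0015,.134),tool(0,-50.7),6)],0.05)
E
```

```text
(array([-0.0706, -0.001 ,  0.1981]), array([ -0.0276,  -0.1627, -50.5743])) [ 0.5325  0.1233 -0.3693 -0.003  -1.0792  0.604 ]
969 [-0.0704 -0.0012  0.1581] ((-71.44175720214844, -2.3810958862304688), (42.37480545043945, 11.815899848937988), 51.11756134033203)
-0.0 0.0 0.0 0.0001 0.0001 0.0105 0.05; -0.0 0.0 0.0 0.0001 0.0001 0.0105 0.05; -0.0 0.0 0.0 0.0001 0.0001 0.0105 0.05; -0.0 0.0 0.0 0.0001 0.0001 0.0105 0.05; -0.0 0.0 0.0 0.0001 0.0001 0.0105 0.05; -0.0 0.0 0.0 0.0001 0.0001 0.0105 0.05;
```

View pics/w3.png

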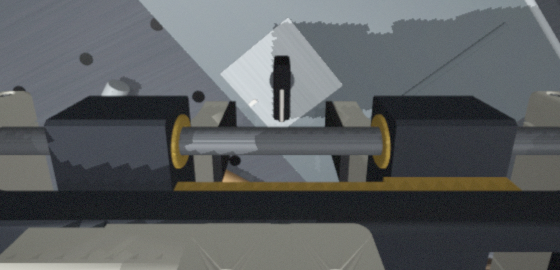

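The wing lies straight up the image between the open fingers at (282,88), centred and aligned. I'll descend and grip.

move_arm(rows="0 0 -0.4 0 0 0.0105 0.05; 0 0 0 0 0 0.0105 0.05; 0 0 0 0 0 0.0105 0.05; 0 0 0 0 0 0.0105 0.05; 0 0 0 0 0 0.0105 0.05; 0 0 0 0 0 0.0105 0.05; 0 0 0 0 0 0 0.025; 0 0 0 0 0 0 0.018", squeeze=10)

```text
t: 15.8
eef_pos: [0.512, 0.08, 0.1442]
ee_rot: [-3.14, 0.002, -0.432]
force: [0.2, -0.1, -0.3]
width: 0.0354
gripper_force: 0.0
```

move_arm(rows="0 0 0 0 0 0 0.005; 0 0 0 0 0 0 0.005; 0 0 0 0 0 0 0.005; 0 0 0 0 0 0 0.005", squeeze=12)

```text
t: 16.3
eef_pos: [0.5117, 0.0797, 0.1443]
ee_rot: [-3.14, 0.002, -0.432]
force: [-2.4, -3.1, 3.5]
width: 0.0116
gripper_force: 12.0
```

```bash
python3 - <<'E'
from h import *
l=local(); print(l[:2],l[2]["force"],l[2]["moment"])
p=l[0]
plan([(p,tool(0,0),7)],0.005)
E
```

```text
(array([-0.0701, -0.0014,  0.1363]), array([  0.0152,  -0.1324, -50.7596])) [-2.4458 -3.0528  3.4537] [-0.8374  0.4751 -0.0698]
-0.0 0.0 7.3 -0.0000 -0.0000 0.0000 0.005; -0.0 0.0 7.3 -0.0000 -0.0000 0.0000 0.005; -0.0 0.0 7.3 -0.0000 -0.0000 0.0000 0.005; -0.0 0.0 7.3 -0.0000 -0.0000 -0.0000 0.005; -0.0 0.0 7.3 -0.0000 0.0000 -0.0000 0.005; -0.0 0.0 7.3 -0.0000 0.0000 -0.0000 0.005; -0.0 0.0 7.3 -0.0000 0.0000 -0.0000 0.005;
```

move_arm(rows="0 0 7.3 0 0 0 0.005; 0 0 7.3 0 0 0 0.005; 0 0 7.3 0 0 0 0.005; 0 0 7.3 0 0 0 0.005; 0 0 7.3 0 0 0 0.005; 0 0 7.3 0 0 0 0.005; 0 0 7.0 0 0 0 0.005; 0 0 0 0 0 0 0.005")

```text
t: 17.3
eef_pos: [0.5117, 0.0796, 0.1443]
ee_rot: [3.141, 0.002, -1.318]
force: [-0.8, -2.3, 5.1]
width: 0.0118
gripper_force: 12.0
```

```bash
python3 - <<'E'
from h import *
l=local(); print(l[:2],l[2]["force"],l[2]["moment"]); lid()
E
```

```text
(array([-0.0701, -0.0015,  0.1363]), array([-0.0499, -0.1198, -0.0068])) [-0.7553 -2.2882  5.0535] [-1.0277  0.545  -0.0629]
scene 958 lid deg [-1.2413  0.1034 35.1083]
side 1449 lid deg [-1.114   0.0706 35.2823]
```

Yaw is now 0. I'll release, rise and check.

move_arm(rows="0 0 0 0 0 0 0.03; 0 0 0 0 0 0 0.05; 0 0 0 0 0 0 0.05; 0 0 0 0 0 -0.02 0.05; 0 0 0 0 0 -0.03 0.05; 0 0 0 0.012 0 -0.03 0.05; 0 0 0 0.012 0 -0.03 0.05; 0 0 0 0 0 0 0.05")

```text
t: 18.4
eef_pos: [0.5192, 0.0565, 0.2563]
ee_rot: [-3.138, 0.003, -1.319]
force: [-0.6, 0.1, -0.4]
width: 0.0503
gripper_force: 0.0
```

```bash
python3 - <<'E'
from h import *
l=local(); print(l[:2],l[2]["force"]); lid()
im,P=cloud("wrist"); cv2.imwrite("pics/w4.png",im)
L=(P-O)@C
m=(abs(L[...,0]+.07)<.04)&(abs(L[...,1])<.03)&(L[...,2]>.155)&(L[...,2]<.166)
B=L[m]; print(len(B),B.mean(0),cv2.minAreaRect((B[:,:2]*1e3).astype(np.float32)),cv2.fitLine((B[:,:2]*1e3).astype(np.float32),cv2.DIST_L2,0,.01,.01).T)
m=(L[...,0]>-.11)&(L[...,0]<.1)&(abs(L[...,1])<.17)&(L[...,2]>.118)&(L[...,2]<.132)
# side edges of lid -> yaw check
B=L[m]; 
for sg in(1,-1):
    e=[]
    for x in np.arange(-.03,.10,.005):
        q=B[abs(B[:,0]-x)<.003][:,1]*sg
        if len(q)>10: e.append((x,np.max(q)))
    e=np.array(e); print(sg,len(e),np.degrees(np.polyfit(e[:,0],e[:,1]*sg,1)[0]),np.median(e[:,1]))
E
```

```text
(array([-0.0458,  0.0001,  0.2483]), array([ 0.2238, -0.1693,  0.0394])) [-0.5666  0.1095 -0.3742]
scene 759 lid deg [-1.1708 -0.1908  0.8494]
side 1171 lid deg [-1.2023 -0.1834  0.7708]
636 [-0.0702 -0.0025  0.158 ] ((-71.18276977539062, -2.520966053009033), (11.59958553314209, 42.113094329833984), 89.80850982666016) [[  1.      -0.0032 -70.2477  -2.4745]]
1 26 -0.03655208389306823 0.1514845112887669
-1 26 0.20429820650871322 0.1562947053064255
```

View pics/w4.png

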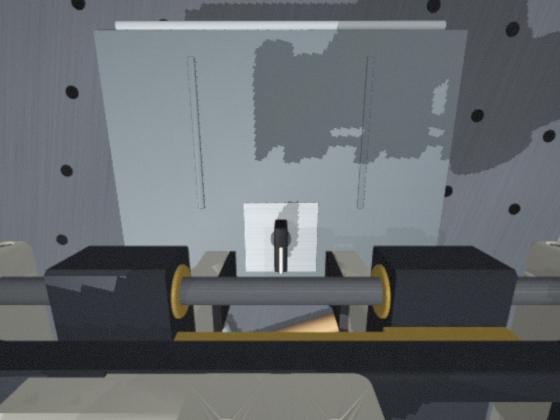

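The picture shows the wing at (281,250) pointing straight at the lid's front edge, within about 0.3°. The lid is flat and shut, and the gripper is clear of everything.

```bash
python3 -c "
from station import arm
print(arm.job_done())"
```

```text
the job is handed in; nothing more can be done
None
```

The job is handed in: stay broken, lid lowered gently and fully shut, and latch turned to within about 0.3° of square to the lid's front edge, at about 18 s of the 64 s allowed; I kept clear of the hammer, brush and angle stop, but did not check their positions again at the end.

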